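# Clamp the jar and unscrew its lid

### The job

Open the hexagonal amber jar that stands loose in the clamp of the white preparation board: first slide the jaw with the red handle against the jar until the jar is gripped firmly between both jaws, then unscrew the tight gold lid anticlockwise, stopping the turn as soon as its threads let go, without turning the jar along or lifting it. Raise the lid straight up and finish still holding it, level and still, two to three centimetres above the open mouth so that drips fall back in, with the jar left clamped and the other things on the counter undisturbed.

Things in the scene. Friction and masses are not known exactly. Their poses are not given: they have to be found in the camera images.
- board: White plastic food-preparation board, 360 x 220 mm, fast on the counter on four suction feet, top surface at 28 mm. Origin on the counter under the axis of a jar clamped home. x is the clamp's slide axis, from the fixed jaw past the jar to the sliding jaw and red handle; the board spans x -120 to +240, y -110 to +110 mm. z up.
- sliding_jaw: Sliding grey V jaw and carriage with the red handle, on two steel rails; 84 mm wide, rubber-faced 120 degree V, top 46 mm above the board's surface. Origin on that surface at the axis of a jar seated in this V; the jaw lies 32 to 68 mm from it towards board +x. The fixed jaw is its mirror image at the board's other end, 32 to 68 mm on the -x side of the board's origin.
- clamp_slide (a joint): Travel of the handle's carriage towards the fixed jaw in m (along board -x): 0 wide open, 0.045 when the jar just touches both jaws, 0.060 end stop. Stiff friction slide: about 10 N moves it and it stays where it is left. A rubber cushion lets the jaw give 1 mm per 3 N behind the jar, so pushing on to about 20 to 24 N in all (0.047 to 0.049) leaves the jar firmly gripped.
- clamp_handle (a point): Top centre of the red upright handle on the sliding carriage, 113 mm above the counter, 105 mm on the board +x side of the sliding jaw's origin. Its head is 18 mm thick along the slide, 36 mm wide across it and 22 mm high, on a stem 14 x 30 mm. The jaw block's top lies 39 mm below this point and ends 37 mm from the handle's centre.
- jar: Hexagonal amber glass jar, about 0.45 kg, 60 mm across flats, 69 mm across corners, 108 mm high to its rim; neck 46 mm outside. Origin at the centre of its underside, z up, two corners along its x axis. It starts loose, its x axis within 0.12 rad of the board's, 8 to 20 mm from the fixed V, and slides and squares itself into the Vs as the jaw is pushed home.
- lid: Gold twist-off lid, 60 mm across, 18 mm high, 35 g. Origin at the centre of its lower edge, z up. Screwed on: 94 mm above the jar's origin, lower edge 14 mm below the rim, 3 mm above the shoulder, top 140 mm above the counter. Tight (about 0.35 Nm: an unclamped jar turns along). Anticlockwise from above it lets go and springs up 2 mm after 45-50 degrees; next stop at 83 degrees.
- lid_edge (a point): Point on the side of the lid, 30 mm from its axis along the lid's own x axis, half way up. When the lid is on tight the lid's x axis lies within 0.08 rad of the jar's.
- teaspoon: Bystander: steel teaspoon, 140 mm, lying on the board. Leave alone.
- ramekin: Bystander: white ceramic cup, 60 mm across, 32 mm high, on the board near the fixed jaw. Leave alone.
- mortar: Bystander: dark stone mortar with a pestle, 110 mm across, 75 mm high. Leave alone.
- pepper_mill: Bystander: dark mill with black top, 56 mm across, 142 mm high. Leave alone.
- salt_mill: Bystander: pinkish mill with black top, 56 mm across, 142 mm high. Leave alone.
- oil_bottle: Bystander: green oil bottle, 68 mm across, 270 mm high. Leave alone.
- spare_jar: Bystander: clear hexagonal jar with a black lid, 112 mm high. Leave alone.
Mind the look-alikes: they are no part of the job. Of the things like the lid, leave any that is blue, green or pink; of the rest the smaller one is meant.

How it is judged:
On the way, in this order (a step that is already met when the one before it is completed fails the run):
1. the jar is gripped between both jaws (sliding jaw home, pressing with more than 3 N) with the lid still on (contact force between sliding_jaw and jar above 3 N and value of joint clamp_slide above 0.04 m and z of lid in the frame of jar below 0.0965 m and y of lid_edge in the frame of jar below 0.012 m), for 0.3 s.
2. the lid has been turned anticlockwise by 40 degrees or more on the jar, which stays gripped (contact force between sliding_jaw and jar above 3 N and value of joint clamp_slide above 0.04 m and y of lid_edge in the frame of jar above 0.019 m and z of lid in the frame of jar below 0.105 m and angle between the x axis of jar and the x axis of board, either way round below 0.15 rad), for 0.05 s.
At the end, for the whole second after the job is handed in: Fingers hold the lid at rest, level to 0.15 rad, within 15 mm of the jar's axis, its edge 10 to 45 mm above the rim, free of the jar; the jar stands upright, square in both jaws to 0.15 rad and gripped with over 3 N, the slide past 40 mm; no bystander moved 30 mm (contact force between sliding_jaw and jar above 3 N and value of joint clamp_slide above 0.04 m and z of lid in the frame of jar between 0.118 and 0.153 m and horizontal distance between lid and jar below 0.015 m and angle between lid's own z axis and vertical below 0.15 rad and linear speed of lid below 0.02 m/s and contact force between the fingers and lid above 2 N and contact force between lid and jar below 0.2 N and contact force between the fingers and jar below 0.5 N and angle between the x axis of jar and the x axis of board, either way round below 0.15 rad and angle between jar's own z axis and vertical below 0.06 rad and z of jar in the frame of board below 0.032 m and distance of each of teaspoon, ramekin, mortar, pepper_mill, salt_mill, oil_bottle, spare_jar from where it was at the start of the episode below 0.03 m); the arm keeps its last pose, push and grip.
It fails at once if the jar is lifted off the board (by more than 6 mm) (z of jar in the frame of board above 0.034 m).
It fails at once if the jar is turned in the clamp or tipped (more than 0.3 rad) (angle between the x axis of jar and the x axis of board, either way round above 0.3 rad or angle between jar's own z axis and vertical above 0.3 rad).
It fails at once if the lid is turned past about 105 degrees while still on the jar (x of lid_edge in the frame of jar below -0.009 m and z of lid in the frame of jar below 0.104 m).
It fails at once if a bystander is moved by 30 mm or knocked over (distance of any of teaspoon, ramekin, mortar, pepper_mill, salt_mill, oil_bottle, spare_jar from where it was at the start of the episode above 0.03 m or angle between any of teaspoon, ramekin, mortar, pepper_mill, salt_mill, oil_bottle, spare_jar's own z axis and vertical above 0.5 rad).
It also fails if it takes over 48 s, if anything falls off the work surface, if the arm or the gripper's body presses on something with over 40 N, if the wrist force passes 120 N, or if a joint passes its speed limit or range.

### The arm

A 6-joint arm with a two-finger parallel gripper is mounted at the origin on the work surface. World frame = base frame: x ahead of the robot, y to its left, z up, the work surface at z = 0. Lengths are in m, angles in rad, forces in N, time in s.
With the tool pointing down it reaches from about 0.35 to 0.975 m from the base axis. Payload 4.9 kg.
Tool frame: the origin (TCP) lies midway between the tips of the shut fingers; the grasp point (between the pads) lies 19 mm behind it; z points along the fingers, y is the line along which they close (so a half turn about z gives the same grasp; the last joint's range is limited). The gripper opens to 85 mm and grips with 20 to 120 N. Pads are 22 mm wide; open, the fingers measure 114 mm over their backs; the gripper's body (76 mm by 85 mm) begins 54 mm behind the grasp point. The pads swing forward as they close: fully open they stand 13 mm farther back than shut.
Start: joints at [-1.372, 0.053, 1.613, -0, 1.476, -0.119], TCP at [0.195, -0.594, 0.231] pointing down, gripper open.
Joint ranges: [-3.01, 3.01], [-1.01, 2.22], [0.06, 2.58], [-1.02, 4.17], [0.09, 2.62], [-3.14, 3.14]. Speed limits (rad/s): [2.57, 2.57, 3.14, 3.14, 3.14, 3.14].

### API

Orientations are given as a rotation vector (axis times angle).
In Python, from station import ctrl gives the robot as it stands.
- The arm moves only by the tool step_arm, never from a script. Its argument "targets" is a list of rows, each an object with "travel": the shift along the world's x, y, z as a fraction of full scale, a list of three; "angular": the turn, a rotation vector about the world's x, y, z as a fraction of full scale, a list of three; "gripper": the opening, from 0 (shut) to 1 (fully open). In form: [{"travel": [x, y, z], "angular": [rx, ry, rz], "gripper": gripper}, ...]. A call has 1 to 10 rows; each row is the pose to reach, as a shift and turn from the pose commanded when the call began; what a row does not reach only later rows make up. Full scale, the value 1, is 0.6 m for a shift and pi/4 rad for a turn. A row lasts 1/10 s, in which the tool goes at most 50 mm and 8.59 degrees, less where a joint would pass 70% of its speed; a pose out of reach is approached as far as the arm can. A call with a number of a shift or a turn outside -1 to 1 is refused whole. A call with a gripper value outside its range is refused whole. The fingers move at their own pace and stop on an object; "squeeze" is the grip in N (left out, the last holds). Time passes only in rows, so rows that repeat a pose let the fingers close. It gives the time, the measured TCP pose, the force, the opening and the grip force at its end, in the units of the state.
- ctrl.get_obs(): the state, without advancing time (a new reading comes with each control period).
- ctrl.get_image(name): name is "scene" or "top" or "wrist"; returns a dict with "img" (480x640x3 uint8, red, green, blue), "fx", "fy", "cx", "cy" (pixels), "rvec" (rotation vector, rad) and "tvec" (3), from world to camera coordinates, as OpenCV has them. Camera axes: x right, y down, z forward; pixel columns grow to the right and rows downward; lengths in m; the calibration is good to about 2 mm. A picture is of the moment at which its call begins. There is no depth.
- ctrl.finish_job(): hands the job in; it is judged then, once.
The state is a dict: "t": time; "q": joint angles; "dq": joint speeds; "effort": joint torques, N m; "tool_pos": TCP position; "tool_rot": TCP orientation; "contact_force": force on the tool from outside, world axes, zero at the start; "wrist_torque": the same for the moment, N m; "opening": finger opening in m; "grip_force": force on a finger pad.
Only numpy, scipy, OpenCV 4.12 (cv2) and the standard library are available. Lean on these libraries where they do the work, as an engineer would, in place of code of your own. Each camera call takes 0.05 s, during which the arm holds its last target. There are 200 camera calls.

## Working session

There is one attempt and no reset: what is moved stays moved. The work goes in short steps, Python scripts to look and compute and a tool call to move; the robot and the scene stay as the last step left them, time stands still between calls to the robot, and variables do not carry over. Pictures are saved under pics/ and viewed, at most 12 in all, crops included, and the job is handed in when it is done.

Besides the shell and the picture viewer there is one more tool, called after ">>>" by a JSON object that holds its "method" and its "body". step_arm: Moves the arm, as the interface text tells. Its arguments: {"type":"object","properties":{"targets":{"type":"array"},"squeeze":{"type":"number"}},"required":["targets"]}

```bash
mkdir -p pics; python3 - <<'E'
from station import ctrl
import cv2,pickle
o=ctrl.get_obs();print(o)
d={}
for n in("scene","top","wrist"):
    r=ctrl.get_image(n);d[n]=r
    cv2.imwrite(f"pics/{n}0.png",r["img"][:,:,::-1]);print(n,r["fx"],r["fy"],r["cx"],r["cy"],r["rvec"],r["tvec"])
pickle.dump(d,open("im0.pkl","wb"))
E
```

```text
{'t': 0.0, 'q': array([-1.37199494e+00,  5.33667550e-02,  1.61428166e+00,  3.70983297e-08,
        1.47597346e+00, -1.18993770e-01]), 'dq': array([-3.90288177e-04,  5.88920042e-05,  2.87859068e-03,  9.90822546e-04,
        1.20339553e-03, -8.07924248e-04]), 'effort': array([-1.83135242e-03, -3.93679225e+01, -3.70180392e+01, -1.84492360e-04,
        7.08583262e-03,  6.77782950e-06]), 'tool_pos': array([ 0.19517823, -0.59310014,  0.23006424]), 'tool_rot': array([-3.10001381e+00, -4.96772640e-01,  1.27019422e-04]), 'contact_force': array([-0.38268179, -0.57578699,  0.36692265]), 'wrist_torque': array([0.01699666, 0.03669508, 0.0218061 ]), 'grip_force': 0.0, 'opening': 0.08534742879801427}
scene 455.73877050108996 455.73877050108996 324.49230537061266 239.1707935903058 [ 0.82538143  2.61819606 -0.97127571] [ 0.44368052 -0.15385381  1.47655422]
top 556.575046809513 556.575046809513 321.8373355833945 244.5543098747016 [ 2.1418462  -2.09983637  0.2053425 ] [-0.03660654  0.51847313  1.33929558]
wrist 356.59569792643447 356.59569792643447 318.87952343850975 240.19424933604222 [-2.34153477  1.69351633  0.25637807] [-0.62508376 -0.03915329  0.3801536 ]
```

View pics/scene0.png

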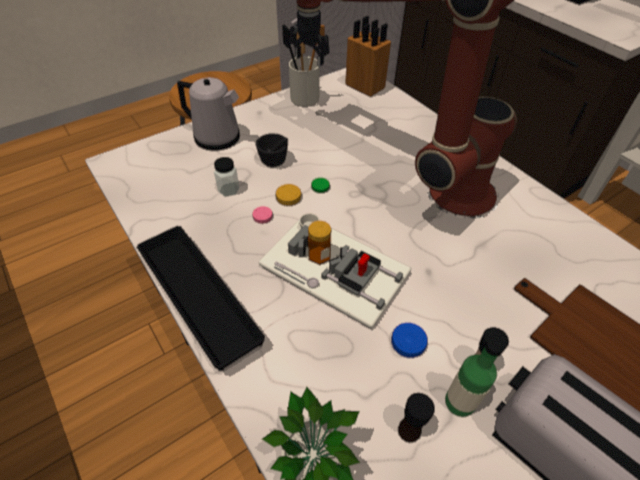

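View pics/top0.png

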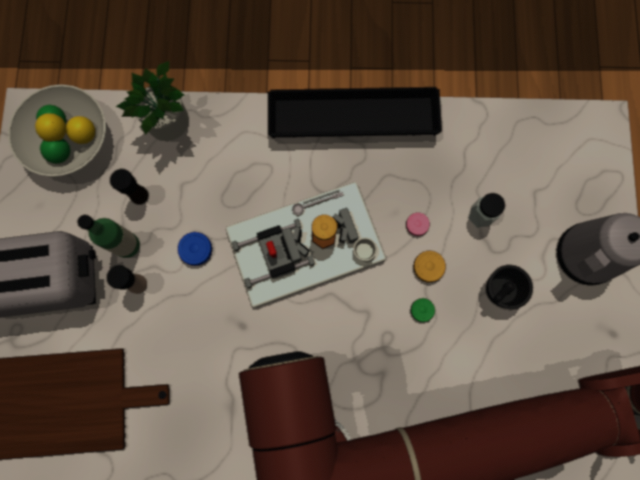

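Top view: the candidates for the lid are the gold lid on the amber jar (324,230), a larger gold lid on the counter (430,266), and the pink (418,224), green (423,310) and blue (195,249) ones. By the description I want the smaller gold lid, on the jar at (324,230). The red handle is at (271,248). I'll check this in close crops.

```bash
python3 - <<'E'
import cv2
t=cv2.imread("pics/top0.png")[180:310,220:395];cv2.imwrite("pics/topc.png",cv2.resize(t,None,fx=4.5,fy=4.5,interpolation=cv2.INTER_CUBIC))
t=cv2.imread("pics/scene0.png")[205:330,255:415];cv2.imwrite("pics/scenec.png",cv2.resize(t,None,fx=4.5,fy=4.5,interpolation=cv2.INTER_CUBIC))
E
```

```text
(no output)
```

View pics/topc.png

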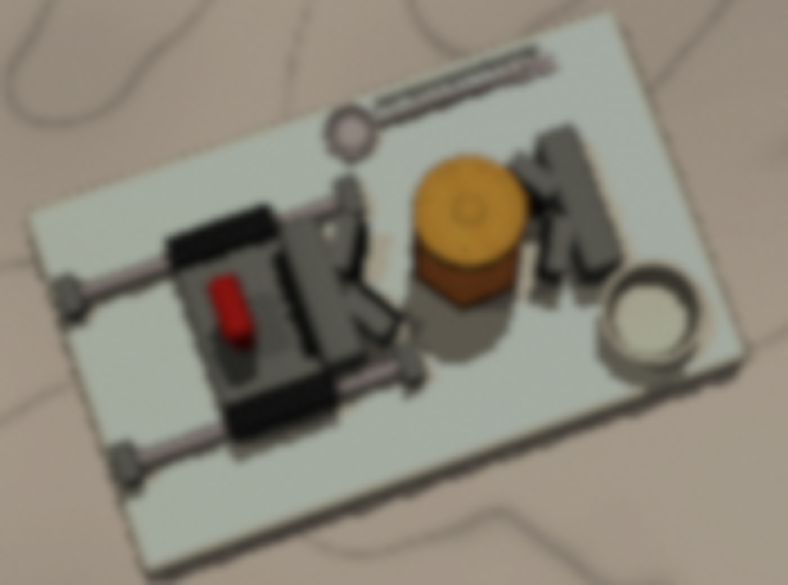

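View pics/scenec.png

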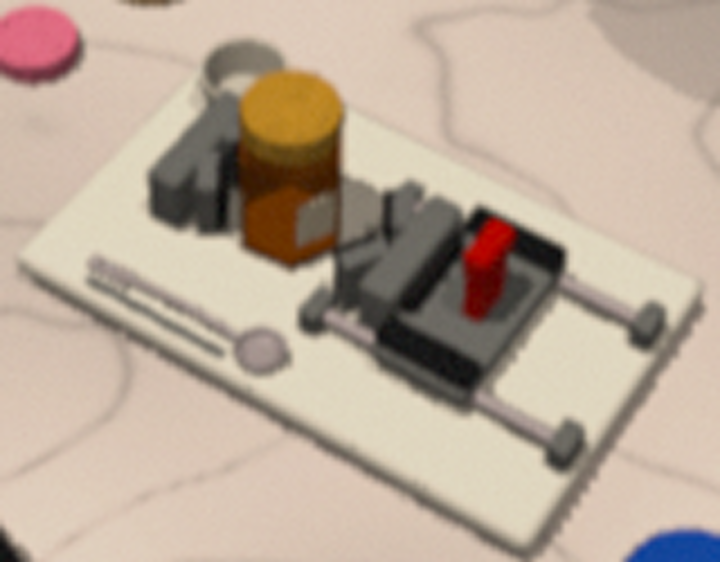

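The crops confirm the choice: gold lid on the amber jar, its top centre at topc (470,210) and scenec (291,107). The handle top is at about topc (230,308) and scenec (495,236). The board corners in topc are (32,215), (612,12), (746,355) and (150,573).

```bash
cat > h.py <<'E'
import numpy as np,cv2,pickle
from scipy.optimize import least_squares
from scipy.spatial.transform import Rotation as Ro
def K(r):return np.array([[r["fx"],0,r["cx"]],[0,r["fy"],r["cy"]],[0,0,1]])
def P(r):return K(r)@np.c_[cv2.Rodrigues(np.array(r["rvec"]))[0],r["tvec"]]
def proj(r,X):
    x=np.c_[np.atleast_2d(X),np.ones(len(np.atleast_2d(X)))]@P(r).T;return x[:,:2]/x[:,2:]
def onz(r,uv,z):
    p=P(r);out=[]
    for u,v in uv:
        A=np.array([p[0]-u*p[2],p[1]-v*p[2]]);out.append(np.linalg.solve(A[:,:2],-(A[:,2]*z+A[:,3])))
    return np.array(out)
def tri(r1,a,r2,b):
    x=cv2.triangulatePoints(P(r1),P(r2),np.array(a,float).reshape(2,1),np.array(b,float).reshape(2,1))[:,0];x=x[:3]/x[3]
    return x,proj(r1,x)[0]-a,proj(r2,x)[0]-b
E
python3 - <<'E'
from h import *
d=pickle.load(open("im0.pkl","rb"));T,S=d["top"],d["scene"]
t=lambda u,v:np.array([(u+.5)/4.5+220-.5,(v+.5)/4.5+180-.5])
s=lambda u,v:np.array([(u+.5)/4.5+255-.5,(v+.5)/4.5+205-.5])
ct=[t(32,215),t(612,12),t(746,355),t(150,573)]
cs=[s(697,290),s(527,552),s(20,262),s(195,80)]
# order top: near-handle/spoon side, ...
m=np.array([[.24,0],[-.12,0],[-.12,0],[.24,0]]);
a=onz(T,ct,.028);print(a); b=onz(S,cs,.028);print(b)
print([np.linalg.norm(a[i]-a[(i+1)%4]) for i in range(4)],[np.linalg.norm(b[i]-b[(i+1)%4]) for i in range(4)])
print("lid",tri(T,t(470,210),S,s(291,107)))
print("hdl",tri(T,t(231,308),S,s(495,236)))
print("lid z.14",onz(T,[t(470,210)],.14),onz(S,[s(291,107)],.14))
print("hdl z.113",onz(T,[t(231,308)],.113),onz(S,[s(495,236)],.113))
E
```

```text
[[ 0.56309818  0.21710624]
 [ 0.68963503 -0.11066327]
 [ 0.49073415 -0.18744253]
 [ 0.3622542   0.14153175]]
[[ 0.37118614  0.15176124]
 [ 0.56838924  0.23191956]
 [ 0.69387401 -0.09648473]
 [ 0.52486476 -0.16261616]]
[np.float64(0.35134658833488597), np.float64(0.21320557230186613), np.float64(0.35317300184950945), np.float64(0.2145921969386696)] [np.float64(0.21287184084683072), np.float64(0.3515619496038342), np.float64(0.18148688883202066), np.float64(0.3499289429337041)]
lid (array([ 0.5453221 , -0.02972599,  0.13551682]), array([-0.45699911,  0.43832251]), array([-0.83498235, -0.21562837]))
hdl (array([0.49484609, 0.0961717 , 0.11108484]), array([-0.68846536,  0.58359361]), array([-1.2404341 , -0.27580675]))
lid z.14 [[ 0.54537549 -0.03077104]] [[ 0.54635448 -0.02455951]]
hdl z.113 [[0.49593516 0.09440617]] [[0.49392205 0.09975803]]
```

>>> {"method": "step_arm", "body": {"targets": [{"travel":[0.25,0.575,0.05],"angular":[0,0,0.067],"gripper":1},{"travel":[0.25,0.575,0.05],"angular":[0,0,0.067],"gripper":1},{"travel":[0.25,0.575,0.05],"angular":[0,0,0.067],"gripper":1},{"travel":[0.25,0.575,0.05],"angular":[0,0,0.067],"gripper":1},{"travel":[0.25,0.575,0.05],"angular":[0,0,0.067],"gripper":1},{"travel":[0.25,0.575,0.05],"angular":[0,0,0.067],"gripper":1},{"travel":[0.25,0.575,0.05],"angular":[0,0,0.067],"gripper":1},{"travel":[0.25,0.575,0.05],"angular":[0,0,0.067],"gripper":1},{"travel":[0.25,0.575,0.05],"angular":[0,0,0.067],"gripper":1}]}}

```text
t: 1.05
tool_pos: [0.3463, -0.2462, 0.2617]
tool_rot: [3.086, 0.586, 0.002]
contact_force: [-0.2, -0.1, -0.5]
opening: 0.0854
grip_force: 0.0
```

>>> {"method": "step_arm", "body": {"targets": [{"travel":[0.25,0.575,0],"angular":[0,0,0],"gripper":0.7},{"travel":[0.25,0.575,0],"angular":[0,0,0],"gripper":0.7},{"travel":[0.25,0.575,0],"angular":[0,0,0],"gripper":0.7},{"travel":[0.25,0.575,0],"angular":[0,0,0],"gripper":0.7},{"travel":[0.25,0.575,0],"angular":[0,0,0],"gripper":0.7},{"travel":[0.25,0.575,0],"angular":[0,0,0],"gripper":0.7},{"travel":[0.25,0.575,0],"angular":[0,0,0],"gripper":0.7},{"travel":[0.25,0.575,0],"angular":[0,0,0],"gripper":0.7},{"travel":[0.25,0.575,0],"angular":[0,0,0],"gripper":0.7},{"travel":[0.25,0.575,0],"angular":[0,0,0],"gripper":0.7}]}}

```text
t: 2.05
tool_pos: [0.4954, 0.0957, 0.2607]
tool_rot: [3.087, 0.579, -0.002]
contact_force: [-0.2, -0.4, -0.7]
opening: 0.0599
grip_force: 0.0
```

```bash
python3 - <<'E'
from h import *
from station import ctrl
r=ctrl.get_image("wrist");pickle.dump(r,open("w1.pkl","wb"));cv2.imwrite("pics/w1.png",r["img"][:,:,::-1])
o=ctrl.get_obs();print(o["t"],o["tool_pos"],o["tool_rot"],o["q"])
for X in([.495,.0965,.113],[.5455,-.029,.14]):print(proj(r,X))
E
```

```text
2.1 [0.49522122 0.09519997 0.26077539] [ 3.08766315e+00  5.76882478e-01 -1.83706212e-03] [ 4.26166560e-02 -2.56868034e-01  1.85137823e+00 -6.61179325e-04
  1.54816951e+00  1.24401805e+00]
[[316.58519455 222.74702309]]
[[492.37266165 229.51326835]]
```

View pics/w1.png

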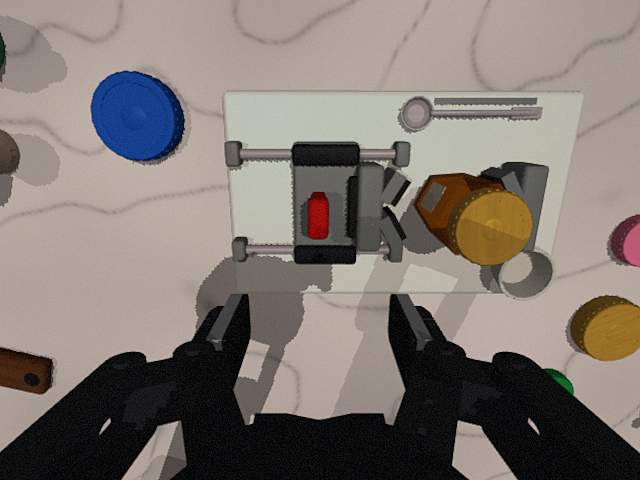

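Wrist view: the handle's red head is centred at about (318,218) and the lid top at (490,228), both close to prediction. I'll check the head's outline and refine the board yaw from the wrist image.

```bash
python3 - <<'E'
from h import *
r=pickle.load(open("w1.pkl","rb"));T=pickle.load(open("im0.pkl","rb"))["top"]
im=r["img"].astype(int)
ex=np.array([-.3616,.932]);ey=np.array([-.932,-.3616])
for r_,nm in((r,"w"),(T,"t")):
    im=r_["img"].astype(int);m=(im[...,0]>90)&(im[...,1]<50)&(im[...,2]<50)
    v,u=np.nonzero(m);k=(abs(u-(318 if nm=="w" else 272))<40)&(abs(v-(218 if nm=="w" else 248))<40)
    print(nm,u[k].min(),u[k].max(),v[k].min(),v[k].max(),u[k].mean(),v[k].mean())
    for z in(.113,.091,.06):
        h=(.009,.018) if z>.08 else (.007,.015)
        c=np.array([np.r_[np.array([.495,.0965])+a*h[0]*ex+b*h[1]*ey,z] for a,b in((1,1),(1,-1),(-1,-1),(-1,1))]);print(z,proj(r_,c).round(1).tolist())
b=onz(r,[(223,91),(583,92),(555,295),(237,292)],.028);print(b)
for i,j in((1,0),(2,3)):print(np.degrees(np.arctan2(*(b[j]-b[i])[::-1])))
print(b.mean(0)-.06*ex, onz(r,[(490,228)],.14),onz(r,[(318,218)],.113))
R=cv2.Rodrigues(r["rvec"])[0];print(-R.T@r["tvec"],R)
E
```

```text
w 308 328 198 238 317.979274611399 218.09326424870466
0.113 [[306.1, 243.1], [305.7, 201.6], [327.4, 201.7], [327.1, 243.1]]
0.091 [[306.9, 235.8], [306.6, 196.9], [326.9, 196.9], [326.6, 235.8]]
0.06 [[309.9, 224.1], [309.7, 194.2], [324.1, 194.2], [323.9, 224.1]]
t 266 275 241 253 270.62068965517244 247.19540229885058
0.113 [[268.9, 256.7], [264.0, 242.7], [271.2, 240.2], [276.1, 254.1]]
0.091 [[269.8, 258.3], [264.9, 244.5], [271.9, 242.0], [276.8, 255.7]]
0.06 [[271.3, 259.0], [267.3, 247.7], [272.6, 245.8], [276.6, 257.0]]
[[ 0.56517126  0.22225941]
 [ 0.69208936 -0.10634168]
 [ 0.4941283  -0.19985985]
 [ 0.36411558  0.14502703]]
111.11843609476414
110.6550424802112
[ 0.55057212 -0.04064878] [[ 0.54589954 -0.02670354]] [[0.4992588  0.09687569]]
[0.56531254 0.12195967 0.40418931] [[ 3.62648799e-01 -9.31925720e-01  5.48500360e-04]
 [-8.90307040e-01 -3.46279296e-01  2.95709357e-01]
 [-2.75389222e-01 -1.07726977e-01 -9.55277800e-01]]
```

>>> {"method": "step_arm", "body": {"targets": [{"travel":[0.003,0.001,-0.2],"angular":[0,0,0],"gripper":0.7},{"travel":[0.003,0.001,-0.2],"angular":[0,0,0],"gripper":0.7},{"travel":[0.003,0.001,-0.2],"angular":[0,0,0],"gripper":0.7},{"travel":[0.003,0.001,-0.287],"angular":[0,0,0],"gripper":0.7},{"travel":[0.003,0.001,-0.287],"angular":[0,0,0],"gripper":0.7},{"travel":[0.003,0.001,-0.287],"angular":[0,0,0],"gripper":0.7}]}}

```text
t: 2.7
tool_pos: [0.4962, 0.0956, 0.0885]
tool_rot: [-3.088, -0.575, 0.004]
contact_force: [0.2, 0.5, 0.3]
opening: 0.0598
grip_force: 0.0
```

>>> {"method": "step_arm", "body": {"targets": [{"travel":[0,0,0],"angular":[0,0,0],"gripper":0},{"travel":[0,0,0],"angular":[0,0,0],"gripper":0},{"travel":[0,0,0],"angular":[0,0,0],"gripper":0},{"travel":[0,0,0],"angular":[0,0,0],"gripper":0},{"travel":[0,0,0],"angular":[0,0,0],"gripper":0},{"travel":[0,0,0],"angular":[0,0,0],"gripper":0}], "squeeze": 40}}

```text
t: 3.3
tool_pos: [0.4986, 0.0974, 0.0918]
tool_rot: [-3.088, -0.579, -0.006]
contact_force: [-2.7, 1.3, 7.4]
opening: 0.0175
grip_force: 41.7
```

>>> {"method": "step_arm", "body": {"targets": [{"travel":[0.003,-0.008,0.003],"angular":[0,0,0],"gripper":0},{"travel":[0.006,-0.016,0.005],"angular":[0,0,0],"gripper":0},{"travel":[0.009,-0.024,0.005],"angular":[0,0,0],"gripper":0},{"travel":[0.012,-0.032,0.005],"angular":[0,0,0],"gripper":0},{"travel":[0.015,-0.04,0.005],"angular":[0,0,0],"gripper":0},{"travel":[0.018,-0.048,0.005],"angular":[0,0,0],"gripper":0},{"travel":[0.021,-0.055,0.005],"angular":[0,0,0],"gripper":0},{"travel":[0.024,-0.062,0.005],"angular":[0,0,0],"gripper":0},{"travel":[0.024,-0.062,0.005],"angular":[0,0,0],"gripper":0}]}}

```text
t: 4.2
tool_pos: [0.5118, 0.063, 0.092]
tool_rot: [-3.081, -0.577, -0.005]
contact_force: [3.3, 12.7, -5.6]
opening: 0.0172
grip_force: 40.5
```

>>> {"method": "step_arm", "body": {"targets": [{"travel":[0.002,-0.005,-0.002],"angular":[0,0,0],"gripper":0},{"travel":[0.004,-0.01,-0.003],"angular":[0,0,0],"gripper":0},{"travel":[0.0055,-0.014,-0.003],"angular":[0,0,0],"gripper":0},{"travel":[0.0055,-0.014,-0.003],"angular":[0,0,0],"gripper":0}]}}

```text
t: 4.6
tool_pos: [0.5138, 0.058, 0.0919]
tool_rot: [-3.073, -0.576, -0.0]
contact_force: [-7.6, 25.3, 9.2]
opening: 0.0172
grip_force: 42.9
```

>>> {"method": "step_arm", "body": {"targets": [{"travel":[0.0012,-0.003,0],"angular":[0,0,0],"gripper":0},{"travel":[0.0024,-0.006,0],"angular":[0,0,0],"gripper":0},{"travel":[0.0024,-0.006,0],"angular":[0,0,0],"gripper":0}]}}

```text
t: 4.9
tool_pos: [0.5138, 0.0578, 0.0918]
tool_rot: [-3.066, -0.575, 0.003]
contact_force: [-13.2, 36.6, 11.8]
opening: 0.0169
grip_force: 46.5
```

```bash
python3 - <<'E'
from h import *
from station import ctrl
d={n:ctrl.get_image(n) for n in("scene","wrist")};pickle.dump(d,open("im2.pkl","wb"))
a=cv2.resize(d["scene"]["img"][195:325,260:420],None,fx=3.5,fy=3.5,interpolation=cv2.INTER_CUBIC)
b=d["wrist"]["img"][:,40:];b=cv2.resize(b,(570,455))
b=d["wrist"]["img"][60:380,200:640]
b=cv2.resize(b,(int(440*a.shape[0]/320*.55),int(a.shape[0]*.55)))
c=np.zeros((600,800,3),np.uint8);c[:a.shape[0],:560]=a
w=cv2.resize(d["wrist"]["img"],(240,180));c[:180,560:]=w
cv2.imwrite("pics/c2.png",c[:,:,::-1]);cv2.imwrite("pics/w2.png",d["wrist"]["img"][:,:,::-1])
print(ctrl.get_obs())
E
```

```text
{'t': 5.0, 'q': array([-0.04346862, -0.0732334 ,  1.98110489,  0.02236281,  1.24065234,
        1.14900414]), 'dq': array([ 1.69193992e-03, -2.83520163e-05, -7.84784709e-06, -4.99108627e-03,
       -9.02023124e-04, -2.53237560e-04]), 'effort': array([-19.4720453 , -25.76581299, -34.76575255,  -8.38125139,
        -3.56116243,  -0.05550172]), 'tool_pos': array([0.51381236, 0.05783932, 0.09180044]), 'tool_rot': array([-3.06591614e+00, -5.75342517e-01,  2.92139637e-03]), 'contact_force': array([-12.87188296,  36.64464445,  12.09976234]), 'wrist_torque': array([ 5.18972783,  1.80233854, -0.03359519]), 'grip_force': 46.31212681531906, 'opening': 0.017003144770960855}
```

View pics/w2.png

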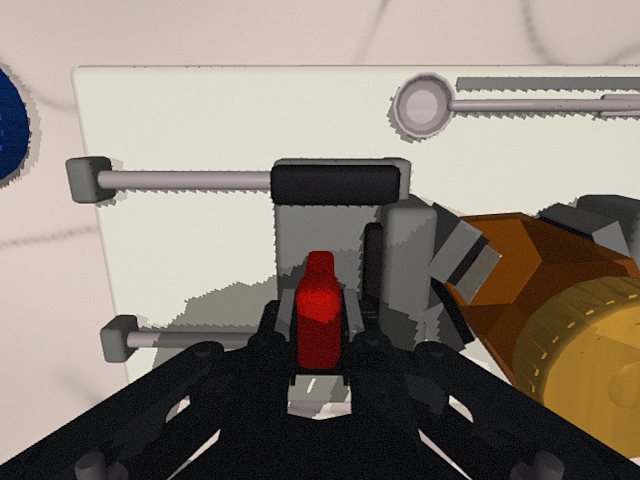

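The wrist view shows the handle held at (320,310) and the sliding V's face at (470,265), at or near the jar. The force is high and the slide hardly moves, so I'll look at the scene crop.

View pics/c2.png

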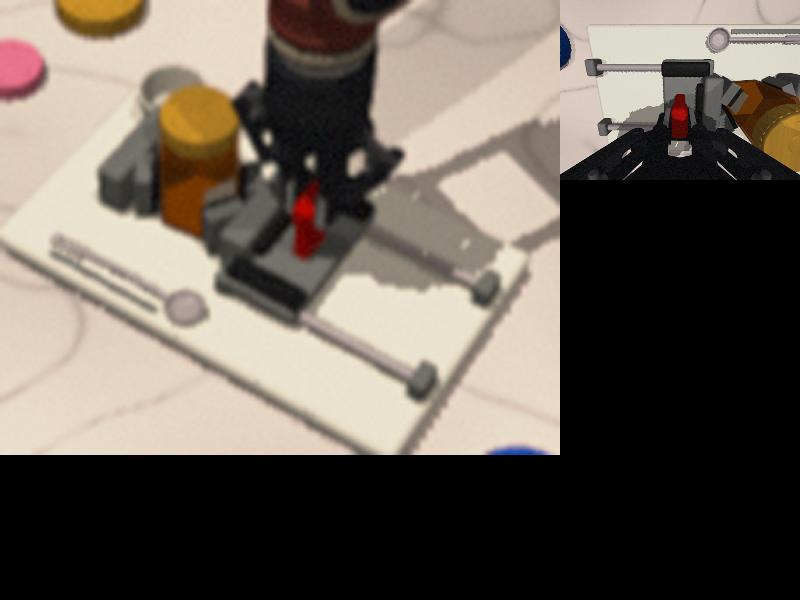

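```bash
python3 - <<'E'
from h import *
d=pickle.load(open("im2.pkl","rb"));S=d["scene"]
ex=np.array([-.3616,.932]);g=np.array([.5138,.0578])
for u,v in((237,100),(405,155),(250,150)):
    p=P(S);uv=np.array([u/3.5+260,v/3.5+195])
    # X=(g+s*ex, z)
    f=lambda q:proj(S,np.r_[g+q[0]*ex,q[1]])[0]-uv
    print(u,v,least_squares(f,[0,.15]).x)
for c,z,n in((np.array([.549,-.041]),.14,"lid"),):
    q=proj(S,np.r_[c,z])[0];print(n,(q-[260,195])*3.5)
q=onz(S,[np.array([200,112])/3.5+[260,195]],.14)[0];print("lid now",q, (q-[.549,-.041])@ex)
W=d["wrist"];print(onz(W,[(606,372)],.14))
E
```

```text
237 100 [-0.06397412  0.17253845]
405 155 [0.06995313 0.19955781]
250 150 [-0.05131818  0.12655784]
lid [191.77998346 104.79047953]
lid now [ 0.54811493 -0.03163407] 0.009049090635694661
[[ 0.54951087 -0.02589013]]
```

The jar has only come part of the way, and the closed gripper's knuckles stick out about 67 mm at the height of the lid, so they probably press on it. I'll back off, let go, and push from behind the handle with shut fingers turned 90°.

>>> {"method": "step_arm", "body": {"targets": [{"travel":[-0.003,0.007,0.003],"angular":[0,0,0],"gripper":0},{"travel":[-0.0055,0.014,0.005],"angular":[0,0,0],"gripper":0},{"travel":[-0.0055,0.014,0.005],"angular":[0,0,0],"gripper":0}]}}

```text
t: 5.3
tool_pos: [0.513, 0.0598, 0.0919]
tool_rot: [-3.081, -0.578, -0.006]
contact_force: [7.1, 12.2, -12.8]
opening: 0.0172
grip_force: 40.5
```

>>> {"method": "step_arm", "body": {"targets": [{"travel":[0,0,0],"angular":[0,0,0],"gripper":0.45},{"travel":[0,0,0],"angular":[0,0,0],"gripper":0.45},{"travel":[0,0,0],"angular":[0,0,0],"gripper":0.45}]}}

```text
t: 5.6
tool_pos: [0.5135, 0.0558, 0.0942]
tool_rot: [3.087, 0.578, 0.002]
contact_force: [0.3, 0.4, -0.5]
opening: 0.038
grip_force: 0.0
```

>>> {"method": "step_arm", "body": {"targets": [{"travel":[0,0,0.08],"angular":[0,0,0],"gripper":0.45},{"travel":[-0.029,0.077,0.1],"angular":[0,0,0.1],"gripper":0},{"travel":[-0.029,0.077,0.1],"angular":[0,0,1],"gripper":0},{"travel":[-0.029,0.077,0.1],"angular":[0,0,1],"gripper":0},{"travel":[-0.029,0.077,0.1],"angular":[0,0,1],"gripper":0},{"travel":[-0.029,0.077,0.1],"angular":[0,0,1],"gripper":0},{"travel":[-0.029,0.077,0.1],"angular":[0,0,1],"gripper":0},{"travel":[-0.029,0.077,0.1],"angular":[0,0,1],"gripper":0}]}}

```text
t: 6.4
tool_pos: [0.4959, 0.102, 0.1539]
tool_rot: [2.631, 1.715, 0.001]
contact_force: [0.9, -0.9, -0.2]
opening: -0.0
grip_force: 0.0
```

>>> {"method": "step_arm", "body": {"targets": [{"travel":[0,0,0],"angular":[0,0,1],"gripper":0},{"travel":[0,0,0],"angular":[0,0,1],"gripper":0},{"travel":[0,0,0],"angular":[0,0,1],"gripper":0},{"travel":[0,0,-0.03],"angular":[0,0,1],"gripper":0},{"travel":[0,0,-0.06],"angular":[0,0,1],"gripper":0},{"travel":[0,0,-0.11],"angular":[0,0,1],"gripper":0},{"travel":[0,0,-0.11],"angular":[0,0,1],"gripper":0}], "squeeze": 60}}

```text
t: 7.1
tool_pos: [0.4924, 0.1019, 0.0834]
tool_rot: [-1.774, -2.585, 0.008]
contact_force: [-1.1, -0.1, -0.9]
opening: 0.0001
grip_force: 0.0
```

```bash
python3 - <<'E'
from h import *
from station import ctrl
d={n:ctrl.get_image(n) for n in("scene","wrist")};pickle.dump(d,open("im3.pkl","wb"))
cv2.imwrite("pics/w3.png",d["wrist"]["img"][:,:,::-1])
cv2.imwrite("pics/s3.png",cv2.resize(d["scene"]["img"][195:325,260:420],None,fx=4.5,fy=4.5,interpolation=cv2.INTER_CUBIC)[:,:,::-1])
o=ctrl.get_obs();print(o["tool_pos"],o["tool_rot"],o["q"],o["contact_force"])
E
```

```text
[0.49535493 0.10213396 0.08741034] [-1.77711416e+00 -2.58979231e+00  1.07521929e-03] [ 5.61580853e-02 -9.74481743e-02  2.01165683e+00 -1.16288320e-04
  1.22836236e+00 -3.11791732e-01] [ 0.96817795  0.61720405 -0.18396774]
```

View pics/s3.png

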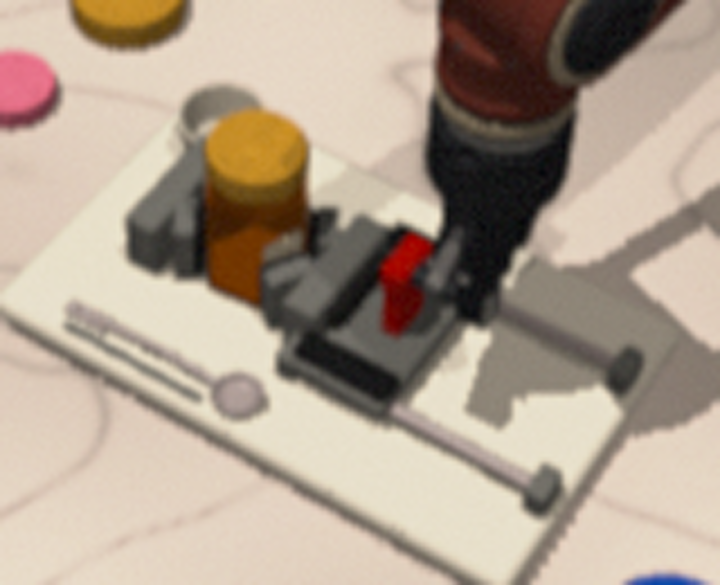

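Now the fingers stand behind the handle, clear of the lid. Pushing.

>>> {"method": "step_arm", "body": {"targets": [{"travel":[0.006,-0.015,0],"angular":[0,0,0],"gripper":0},{"travel":[0.012,-0.03,0],"angular":[0,0,0],"gripper":0},{"travel":[0.0145,-0.037,0],"angular":[0,0,0],"gripper":0},{"travel":[0.0169,-0.0434,0],"angular":[0,0,0],"gripper":0},{"travel":[0.0169,-0.0434,0],"angular":[0,0,0],"gripper":0}]}}

```text
t: 7.7
tool_pos: [0.5057, 0.0791, 0.089]
tool_rot: [-1.774, -2.586, -0.01]
contact_force: [-4.3, 13.1, 7.4]
opening: 0.0002
grip_force: 7.0
```

>>> {"method": "step_arm", "body": {"targets": [{"travel":[0.0012,-0.003,0],"angular":[0,0,0],"gripper":0},{"travel":[0.0024,-0.0062,0],"angular":[0,0,0],"gripper":0},{"travel":[0.0024,-0.0062,0],"angular":[0,0,0],"gripper":0}]}}

```text
t: 8.0
tool_pos: [0.5062, 0.0778, 0.089]
tool_rot: [-1.77, -2.583, -0.014]
contact_force: [-7.8, 20.7, 9.3]
opening: 0.0002
grip_force: 11.2
```

>>> {"method": "step_arm", "body": {"targets": [{"travel":[0.0012,-0.003,0],"angular":[0,0,0],"gripper":0},{"travel":[0.0024,-0.0062,0],"angular":[0,0,0],"gripper":0},{"travel":[0.0024,-0.0062,0],"angular":[0,0,0],"gripper":0}]}}

```text
t: 8.3
tool_pos: [0.5066, 0.0767, 0.0891]
tool_rot: [-1.767, -2.579, -0.019]
contact_force: [-12.0, 30.0, 13.4]
opening: -0.0001
grip_force: 16.4
```

>>> {"method": "step_arm", "body": {"targets": [{"travel":[-0.01,0.025,0],"angular":[0,0,0],"gripper":0},{"travel":[-0.02,0.05,0.01],"angular":[0,0,0],"gripper":0},{"travel":[-0.02,0.05,0.08],"angular":[0,0,0],"gripper":0.5},{"travel":[-0.02,0.05,0.16],"angular":[0,0,0],"gripper":1},{"travel":[0,0,0.24],"angular":[0,0,0],"gripper":1},{"travel":[0.04,-0.08,0.285],"angular":[0,0,0],"gripper":1},{"travel":[0.066,-0.18,0.285],"angular":[0,0,0],"gripper":1},{"travel":[0.066,-0.18,0.285],"angular":[0,0,0],"gripper":1},{"travel":[0.066,-0.18,0.285],"angular":[0,0,0],"gripper":1}]}}

```text
t: 9.2
tool_pos: [0.5492, -0.0428, 0.2596]
tool_rot: [1.78, 2.586, -0.0]
contact_force: [-0.6, 0.1, -0.6]
opening: 0.0853
grip_force: 0.0
```

```bash
python3 - <<'E'
from h import *
from station import ctrl
d={n:ctrl.get_image(n) for n in("scene","wrist","top")};pickle.dump(d,open("im4.pkl","wb"))
w=d["wrist"];cv2.imwrite("pics/w4.png",w["img"][:,:,::-1])
o=ctrl.get_obs();print(o["t"],o["tool_pos"],o["tool_rot"],o["contact_force"])
for n,X in(("lid",[.549,-.041,.14]),("rail z.05 home",[.549,-.041,.074])):print(n,proj(w,X))
E
```

```text
9.35 [ 0.54788581 -0.03894293  0.25814408] [-1.77460457e+00 -2.59167776e+00 -1.84592426e-04] [-0.23793942  0.01716672  0.01888741]
lid [[320.01122487 232.01124253]]
rail z.05 home [[319.74897332 212.88638546]]
```

View pics/w4.png

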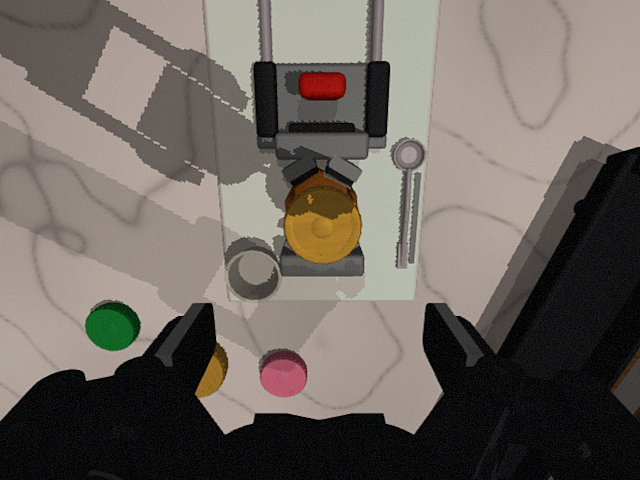

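The wrist view shows the lid centred at (323,226), the sliding jaw block's top at rows 132 to 158, the fixed jaw's outer edge at about row 275, and the handle at (323,84). The jar looks square in the Vs.

```bash
python3 - <<'E'
from h import *
d=pickle.load(open("im4.pkl","rb"));w=d["wrist"]
ex=np.array([-.3616,.932]);ey=np.array([-.932,-.3616]);o=np.array([.549,-.041])
def B(uv,z):
    q=onz(w,[uv],z)[0]-o;return (q@ex*1e3).round(1),(q@ey*1e3).round(1)
for n,uv,z in(("sl far",(322,132),.074),("sl near",(322,158),.074),("fix out",(322,275),.074),("fix near",(345,249),.074),("lid",(323,226),.14),("lid near",(323,263),.14),("lid far",(323,188),.14),("lidL",(284,226),.14),("lidR",(362,226),.14),("handle",(323,84),.113),("hnear",(323,99),.113),("hfar",(323,72),.113),("board edge L",(229,300),.028),("board edge R",(414,300),.028),("bR top",(438,1),.028),("bL top",(206,1),.028)):print(n,B(uv,z))
a=onz(w,[(414,300),(438,1)],.028);print(np.degrees(np.arctan2(*(a[1]-a[0])[::-1])))
# col profile
im=w["img"];print([(v,im[v,300].tolist()) for v in range(120,176,2)])
print([(v,im[v,300].tolist()) for v in range(240,304,2)])
E
```

```text
sl far (np.float64(72.9), np.float64(-2.1))
sl near (np.float64(50.5), np.float64(-2.1))
fix out (np.float64(-63.1), np.float64(-2.1))
fix near (np.float64(-35.9), np.float64(-24.5))
lid (np.float64(4.7), np.float64(-2.3))
lid near (np.float64(-25.3), np.float64(-2.3))
lid far (np.float64(33.7), np.float64(-2.3))
lidL (np.float64(4.8), np.float64(27.4))
lidR (np.float64(4.7), np.float64(-32.0))
handle (np.float64(107.4), np.float64(-2.5))
hnear (np.float64(97.0), np.float64(-2.5))
hfar (np.float64(115.6), np.float64(-2.5))
board edge L (np.float64(-113.3), np.float64(105.2))
board edge R (np.float64(-114.0), np.float64(-109.2))
bR top (np.float64(186.5), np.float64(-108.2))
bL top (np.float64(187.1), np.float64(103.0))
111.38443790848407
[(120, [98, 93, 89]), (122, [48, 48, 48]), (124, [17, 19, 19]), (126, [34, 32, 35]), (128, [29, 29, 27]), (130, [17, 13, 17]), (132, [42, 38, 35]), (134, [79, 77, 74]), (136, [97, 96, 92]), (138, [106, 98, 95]), (140, [101, 97, 94]), (142, [98, 95, 91]), (144, [103, 99, 98]), (146, [46, 45, 43]), (148, [53, 50, 52]), (150, [49, 48, 53]), (152, [52, 5
[... 271 characters left out ...]
167, 124, 45]), (244, [165, 120, 45]), (246, [172, 126, 41]), (248, [176, 130, 47]), (250, [168, 124, 36]), (252, [170, 129, 47]), (254, [164, 120, 36]), (256, [105, 76, 37]), (258, [93, 95, 98]), (260, [99, 97, 93]), (262, [95, 94, 91]), (264, [93, 90, 86]), (266, [80, 79, 76]), (268, [81, 79, 76]), (270, [85, 83, 80]), (272, [74, 74, 70]), (274, [71, 75, 72]), (276, [120, 118, 109]), (278, [167, 158, 147]), (280, [165, 155, 145]), (282, [165, 158, 146]), (284, [167, 161, 150]), (286, [166, 157, 145]), (288, [165, 155, 146]), (290, [166, 160, 149]), (292, [166, 160, 149]), (294, [164, 155, 143]), (296, [164, 158, 147]), (298, [166, 158, 147]), (300, [151, 143, 131]), (302, [152, 140, 133])]
```

The jar is home: lid axis over the board's origin, slide about 48 mm by the handle. Now down over the lid.

>>> {"method": "step_arm", "body": {"targets": [{"travel":[0.002,0.005,-0.08],"angular":[0,0,0],"gripper":1},{"travel":[0.002,0.005,-0.15],"angular":[0,0,0],"gripper":1},{"travel":[0.002,0.005,-0.2],"angular":[0,0,0],"gripper":1},{"travel":[0.002,0.005,-0.235],"angular":[0,0,0],"gripper":1},{"travel":[0.002,0.005,-0.235],"angular":[0,0,0],"gripper":1},{"travel":[0.002,0.005,-0.235],"angular":[0,0,0],"gripper":1}]}}

```text
t: 9.95
tool_pos: [0.5492, -0.0352, 0.1175]
tool_rot: [-1.772, -2.593, 0.0]
contact_force: [0.4, 0.1, 0.6]
opening: 0.0851
grip_force: 0.0
```

>>> {"method": "step_arm", "body": {"targets": [{"travel":[0,0,0],"angular":[0,0,0],"gripper":0},{"travel":[0,0,0],"angular":[0,0,0],"gripper":0},{"travel":[0,0,0],"angular":[0,0,0],"gripper":0},{"travel":[0,0,0],"angular":[0,0,0],"gripper":0},{"travel":[0,0,0],"angular":[0,0,0],"gripper":0}], "squeeze": 50}}

```text
t: 10.45
tool_pos: [0.55, -0.0364, 0.1201]
tool_rot: [1.774, 2.591, 0.0]
contact_force: [-3.7, -0.0, 5.6]
opening: 0.0591
grip_force: 53.1
```

```bash
python3 - <<'E'
from h import *
from station import ctrl
d={n:ctrl.get_image(n) for n in("scene","wrist")};pickle.dump(d,open("im5.pkl","wb"))
cv2.imwrite("pics/w5.png",d["wrist"]["img"][:,:,::-1])
o=ctrl.get_obs();print({k:np.round(o[k],3) for k in o})
E
```

```text
{'t': np.float64(10.55), 'q': array([-0.201, -0.028,  1.886, -0.   ,  1.282, -0.571]), 'dq': array([-0.001, -0.002,  0.002, -0.   ,  0.001, -0.   ]), 'effort': array([ 1.0000e-02, -3.0348e+01, -3.3240e+01,  1.7200e-01, -1.1710e+00,
       -3.8000e-02]), 'tool_pos': array([ 0.55 , -0.036,  0.12 ]), 'tool_rot': array([1.773, 2.591, 0.   ]), 'contact_force': array([-4.313, -0.416,  6.455]), 'wrist_torque': array([ 0.033,  0.75 , -0.064]), 'grip_force': np.float64(53.103), 'opening': np.float64(0.059)}
```

>>> {"method": "step_arm", "body": {"targets": [{"travel":[0,0,0.003],"angular":[0,0,0],"gripper":0},{"travel":[0,0,0.003],"angular":[0,0,0],"gripper":0},{"travel":[0,0,0.003],"angular":[0,0,0.08],"gripper":0},{"travel":[0,0,0.003],"angular":[0,0,0.16],"gripper":0},{"travel":[0,0,0.003],"angular":[0,0,0.24],"gripper":0},{"travel":[0,0,0.003],"angular":[0,0,0.32],"gripper":0},{"travel":[0,0,0.003],"angular":[0,0,0.32],"gripper":0}], "squeeze": 90}}

```text
t: 11.25
tool_pos: [0.5504, -0.0363, 0.1206]
tool_rot: [1.434, 2.792, 0.002]
contact_force: [-0.6, -0.2, 4.7]
opening: 0.0571
grip_force: 97.4
```

```bash
python3 - <<'E'
from h import *
from station import ctrl
d={n:ctrl.get_image(n) for n in("scene","wrist")};pickle.dump(d,open("im6.pkl","wb"))
o=ctrl.get_obs();print({k:np.round(o[k],3) for k in("tool_pos","tool_rot","contact_force","wrist_torque","opening","grip_force","q")})
a=pickle.load(open("im5.pkl","rb"))
c=[cv2.resize(x["scene"]["img"][195:325,285:385],None,fx=4,fy=4,interpolation=cv2.INTER_CUBIC) for x in(a,d)]
cv2.imwrite("pics/c6.png",np.hstack(c)[:,:,::-1])
E
```

```text
{'tool_pos': array([ 0.55 , -0.036,  0.121]), 'tool_rot': array([1.435e+00, 2.792e+00, 1.000e-03]), 'contact_force': array([0.44 , 0.083, 6.18 ]), 'wrist_torque': array([0.027, 0.048, 0.136]), 'opening': np.float64(0.058), 'grip_force': np.float64(97.492), 'q': array([-0.201, -0.028,  1.886,  0.   ,  1.282, -0.822])}
```

View pics/c6.png

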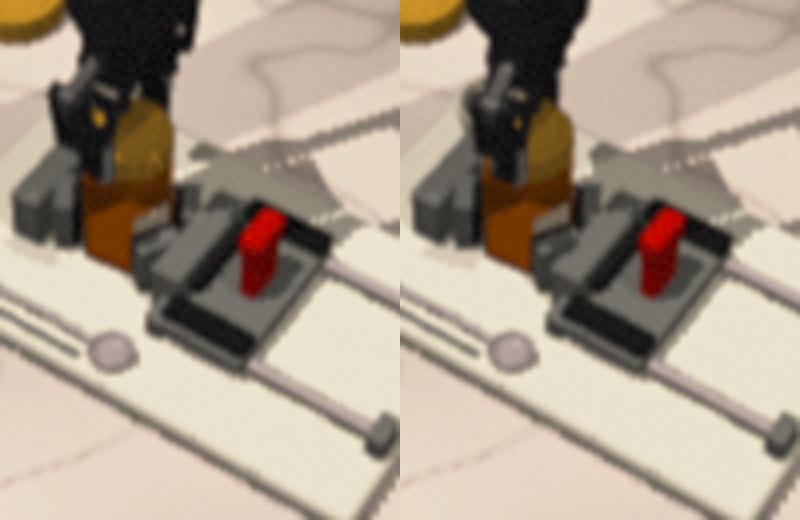

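The jar is unmoved after about 14° of turn (left crop before, right after). Continuing.

>>> {"method": "step_arm", "body": {"targets": [{"travel":[0,0,0],"angular":[0,0,0.08],"gripper":0},{"travel":[0,0,0],"angular":[0,0,0.16],"gripper":0},{"travel":[0,0,0],"angular":[0,0,0.24],"gripper":0},{"travel":[0,0,0],"angular":[0,0,0.32],"gripper":0},{"travel":[0,0,0],"angular":[0,0,0.4],"gripper":0},{"travel":[0,0,0],"angular":[0,0,0.48],"gripper":0},{"travel":[0,0,0],"angular":[0,0,0.56],"gripper":0},{"travel":[0,0,0],"angular":[0,0,0.6],"gripper":0},{"travel":[0,0,0],"angular":[0,0,0.6],"gripper":0}]}}

```text
t: 12.25
tool_pos: [0.5512, -0.0362, 0.1216]
tool_rot: [0.744, 3.048, 0.001]
contact_force: [-0.2, 0.4, 7.8]
opening: 0.0575
grip_force: 97.9
```

>>> {"method": "step_arm", "body": {"targets": [{"travel":[0,0,0],"angular":[0,0,0.05],"gripper":0},{"travel":[0,0,0],"angular":[0,0,0.1],"gripper":0},{"travel":[0,0,0],"angular":[0,0,0.1],"gripper":0},{"travel":[0,0,0],"angular":[0,0,0.1],"gripper":0}]}}

```text
t: 12.65
tool_pos: [0.5511, -0.0362, 0.1215]
tool_rot: [0.624, 3.075, 0.001]
contact_force: [-0.2, 1.5, 8.8]
opening: 0.0576
grip_force: 97.9
```

>>> {"method": "step_arm", "body": {"targets": [{"travel":[0,0,0.002],"angular":[0,0,0.04],"gripper":0},{"travel":[0,0,0.002],"angular":[0,0,0.07],"gripper":0},{"travel":[0,0,0.002],"angular":[0,0,0.07],"gripper":0}]}}

```text
t: 12.95
tool_pos: [0.5508, -0.0362, 0.1221]
tool_rot: [0.539, 3.091, 0.001]
contact_force: [0.3, 1.1, 6.9]
opening: 0.0578
grip_force: 97.7
```

```bash
python3 - <<'E'
from station import ctrl
import numpy as np
o=ctrl.get_obs();print({k:np.round(o[k],3) for k in("t","tool_pos","tool_rot","contact_force","wrist_torque")})
p=lambda r:2*np.degrees(np.arctan2(abs(r[1]),abs(r[0])));print(p(o["tool_rot"])-p([1.773,2.591]))
E
```

```text
{'t': np.float64(12.95), 'tool_pos': array([ 0.551, -0.036,  0.122]), 'tool_rot': array([5.390e-01, 3.091e+00, 1.000e-03]), 'contact_force': array([0.29 , 1.072, 6.91 ]), 'wrist_torque': array([ 0.151, -0.012, -0.04 ])}
48.99929516012581
```

>>> {"method": "step_arm", "body": {"targets": [{"travel":[0,0,0],"angular":[0,0,0.04],"gripper":0},{"travel":[0,0,0],"angular":[0,0,0.07],"gripper":0},{"travel":[0,0,0],"angular":[0,0,0.07],"gripper":0}]}}

```text
t: 13.25
tool_pos: [0.5508, -0.0363, 0.1221]
tool_rot: [0.453, 3.105, 0.0]
contact_force: [-0.5, 0.6, 6.7]
opening: 0.0574
grip_force: 97.7
```

```bash
python3 - <<'E'
from station import ctrl
import numpy as np
o=ctrl.get_obs();print({k:np.round(o[k],3) for k in("t","tool_pos","tool_rot","contact_force","wrist_torque")})
E
```

```text
{'t': np.float64(13.25), 'tool_pos': array([ 0.551, -0.036,  0.122]), 'tool_rot': array([0.453, 3.105, 0.   ]), 'contact_force': array([-0.523,  0.636,  6.704]), 'wrist_torque': array([ 0.106,  0.015, -0.02 ])}
```

>>> {"method": "step_arm", "body": {"targets": [{"travel":[0,0,0.003],"angular":[0,0,0],"gripper":0},{"travel":[0,0,0.007],"angular":[0,0,0],"gripper":0},{"travel":[0,0,0.01],"angular":[0,0,0],"gripper":0},{"travel":[0,0,0.01],"angular":[0,0,0],"gripper":0}]}}

```text
t: 13.65
tool_pos: [0.5492, -0.0361, 0.1261]
tool_rot: [-0.453, -3.108, -0.0]
contact_force: [1.6, -0.7, -1.5]
opening: 0.0575
grip_force: 96.8
```

>>> {"method": "step_arm", "body": {"targets": [{"travel":[0,0,0.003],"angular":[0,0,0],"gripper":0},{"travel":[0,0,0.006],"angular":[0,0,0],"gripper":0},{"travel":[0,0,0.006],"angular":[0,0,0],"gripper":0}]}}

```text
t: 13.95
tool_pos: [0.5492, -0.0361, 0.1302]
tool_rot: [-0.453, -3.108, 0.0]
contact_force: [-0.3, -0.1, -0.4]
opening: 0.0575
grip_force: 96.9
```

>>> {"method": "step_arm", "body": {"targets": [{"travel":[0,0,0.012],"angular":[0,0,0],"gripper":0},{"travel":[0,0,0.024],"angular":[0,0,0],"gripper":0},{"travel":[0,0,0.036],"angular":[0,0,0],"gripper":0},{"travel":[0,0,0.045],"angular":[0,0,0],"gripper":0},{"travel":[0,0,0.048],"angular":[0,0,0],"gripper":0},{"travel":[0,0,0.048],"angular":[0,0,0],"gripper":0},{"travel":[0,0,0.048],"angular":[0,0,0],"gripper":0},{"travel":[0,0,0.048],"angular":[0,0,0],"gripper":0}]}}

```text
t: 14.75
tool_pos: [0.5491, -0.0361, 0.1582]
tool_rot: [-0.453, -3.108, -0.0]
contact_force: [-0.2, 0.3, -0.0]
opening: 0.0575
grip_force: 96.9
```

```bash
python3 - <<'E'
from h import *
from station import ctrl
d={n:ctrl.get_image(n) for n in("scene",)};pickle.dump(d,open("im7.pkl","wb"))
o=ctrl.get_obs();print({k:np.round(o[k],3) for k in("t","tool_pos","tool_rot","contact_force","wrist_torque","opening","grip_force","dq")})
S=d["scene"]
cv2.imwrite("pics/s7.png",cv2.resize(S["img"][190:320,270:400],None,fx=4.5,fy=4.5,interpolation=cv2.INTER_CUBIC)[:,:,::-1])
for z in(.028,.136,.161,.179):print(z,(proj(S,[.549,-.036,z])[0]-[270,190])*4.5)
E
```

```text
{'t': np.float64(14.8), 'tool_pos': array([ 0.549, -0.036,  0.158]), 'tool_rot': array([-0.453, -3.108, -0.   ]), 'contact_force': array([-1.036,  0.184, -0.775]), 'wrist_torque': array([ 0.009, -0.03 ,  0.012]), 'opening': np.float64(0.058), 'grip_force': np.float64(96.87), 'dq': array([ 0.001, -0.   , -0.003, -0.001,  0.   ,  0.   ])}
0.028 [205.83183086 286.15311282]
0.136 [206.50129582 167.23391808]
0.161 [206.66967239 137.32465215]
0.179 [206.79433483 115.18046538]
```

View pics/s7.png

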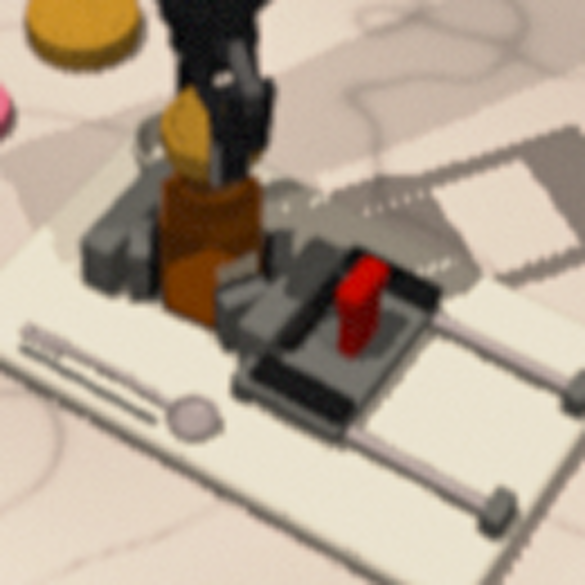

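The lid is held level above the jar at (195,135) in the crop. The jar is still clamped and square at (212,245), and the forces are near zero. Handing in.

```bash
python3 -c "
from station import ctrl
print(ctrl.finish_job())"
```

```text
the job is handed in; nothing more can be done
None
```

I clamped the jar, unscrewed the gold lid about 52° until its threads let go, and handed in at 14.8 s with the lid held still, by my estimate about 2.5 cm above the open jar; the hand-in returned no verdict.

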